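# Refit the sprung spindle of the kitchen paper-roll holder

## Robot

A 6-joint arm with a two-finger parallel gripper is mounted at the origin on the work surface. World frame = base frame: x ahead of the robot, y to its left, z up, the work surface at z = 0. Lengths are in m, angles in rad, forces in N, time in s.
With the tool pointing down it reaches from about 0.35 to 0.775 m from the base axis. Payload 5.5 kg.
Tool frame: the origin (TCP) lies midway between the tips of the shut fingers; the grasp point (between the pads) lies grip_point_offset behind it (grip_point_offset is the distance from the TCP to the grasp point, in m); z points along the fingers, y is the direction in which the jaws open and shut (so a half turn about z gives the same grasp; the last joint's range is limited). The gripper opens to 85 mm and grips with 20 to 120 N. Pads are 22 mm wide; open, the fingers measure 114 mm over their backs; the gripper's body (76 mm by 85 mm) begins 54 mm behind the grasp point. The pads swing forward as they close: fully open they stand 13 mm farther back than shut.
Start: joints at [1.196, 0.313, 0.046, 1.304, 0, 1.431], TCP at [0.134, 0.559, 0.209] pointing down, gripper open.
Joint ranges: [-2.76, 2.76], [-0.86, 1.69], [-1.03, 1.26], [-2.2, 2.34], [-1.47, 1.5], [-3.14, 3.14]. Speed limits (rad/s): [2.57, 2.57, 3.14, 3.14, 3.14, 3.14].

## Interface

Orientations are given as a unit quaternion [w, x, y, z].
In Python, from workcell import * gives the robot as it stands.
- The arm moves only by the tool send_rows, never from a script. Its argument "series" is one flat list of numbers, 7 for each row, row after row: the shift along the tool's x, y, z in cm, then the turn, a rotation vector about the tool's x, y, z in degrees, then the opening, from 0 (shut) to 1 (fully open). A call has 1 to 10 rows; each row is the pose to reach, as a shift and turn from the pose commanded when the call began, along the tool's axes at that moment; what a row does not reach only later rows make up. A row lasts 1/12 s, in which the tool goes at most 41.7 mm and 7.16 degrees, less where a joint would pass 70% of its speed; a pose out of reach is approached as far as the arm can. A call with a gripper value outside its range is refused whole. The fingers move at their own pace and stop on an object; "newtons" is the grip in N (left out, the last holds). Time passes only in rows, so rows that repeat a pose let the fingers close. It gives the time, the measured TCP pose, the force and the opening at its end, in the units of the state.
- get_state(): the state, without advancing time (a new reading comes with each control period).
- read_camera(name): name is "scene" or "top" or "wrist"; returns the picture (384x512x3 uint8, blue, green, red); there is no depth.
- camera_info(name): a dict with "K" (3x3 intrinsics, pixels), "xyz" and "attitude" of the camera in the world. Camera axes: x right, y down, z forward; pixel columns grow to the right and rows downward; lengths in m; the calibration is good to about 2 mm. A picture is of the moment at which its call begins: read the wrist's pose just before it. camera_info takes no time and is no camera call; for the wrist camera it gives the pose at the moment of the call.
- hand_in(): hands the job in, once; it reports no verdict.
Trained networks look in the newest picture that a camera, given by its name, has taken for a name from the list of things; names that differ only in an ending like _2 or _b are one class to them, and where a whole thing is asked for, a point or a joint stands for the part that bears it (a point fixed in the world has none). Each returns a list of dicts, best first, with "p" (0 to 1); they miss things now and then, are a little off and sometimes report something else, mostly with a low value. They report only what shows in the picture. A call takes as long as a camera call. They do not tell look-alikes from the thing itself.
- silhouettes(camera, label): "pixels" (384x512 bool, what is visible of it) and "box" ([left, top, width, height] in pixels, round what is visible of it).
The state is a dict: "clock": time; "joint_pos": joint angles; "qvel": joint speeds; "tau": joint torques, N m; "tcp_pos": TCP position; "orientation": TCP orientation; "wrist_force": force on the tool from outside, world axes, zero at the start; "ft_torque": the same for the moment, N m; "finger_gap": finger opening in m.
Only numpy, scipy, OpenCV 4.12 (cv2) and the standard library are available. Lean on these libraries where they do the work, as an engineer would, in place of code of your own. Each camera call takes 0.05 s, during which the arm holds its last target. There are 200 camera calls.

## Task

The paper-roll holder on the canteen counter has been washed and its spindle is out. Take the longer of the two white sprung spindles, squeeze its spring up against the holder's tall end plate so that it drops between the two end cups, and let it go so that it sits level in both cups, held by its spring. Leave the shorter spindle where it lies.

Things in the scene. Friction and masses are not known exactly. Their poses are not given: they have to be found in the camera images.
- long_spindle_mid (a point): Centre of the long spindle: loose white plastic rod lying on the counter, 0.3 kg, 212 mm long; y along it to its sprung end, z up. Square grip block in the middle, 36 x 36 mm, 60 mm long (centre 18 mm up); round barrel, 26 mm thick, to 60 mm either side; fixed pin, 14 mm thick, ends at y = -100 mm; steel plunger with dark coils, 14 mm thick, ends at y = +112 mm when free. Noses are round.
- long_spindle_plunger (a joint): How far the long spindle's plunger is pushed into its barrel: 0 free, at most 0.040 m. The spring pushes with 2 N when free and 1.5 N more per 10 mm (6 N at 26 mm). The steel nose is slippery. Seated in the holder it stays pushed in 16 mm.
- short_spindle_mid (a point): Centre of the short spindle, a bystander of the same make and thickness but only 136 mm long, lying on the counter, 18 mm up. It does not fit this holder.
- holder_seat (a point): Middle of the line where the spindle's axis belongs, in the steel holder, 75 mm above the counter; y along it to the tall end plate, z up. Inner faces of the plates at y = +98 and -98 mm. Spindle held level 35 mm above this: its fixed pin clears the low plate and its plunger meets the tall one; pushed in 20 to 34 mm there, it can go straight down. Let go, its centre rests at y = +2 mm.
- holder: The same holder, screwed to the counter; origin under its 250 x 100 x 8 mm base, axes as the seat's. End plates 60 mm wide, 8 mm thick: tall flat one (+y) 140 mm high, low one (-y) 86 mm. Inside each a cup, open above and to the middle, 16 mm deep along y: floor 68 mm up, 12 mm wide, sides flaring at 45 degrees to a mouth 46 mm wide, 86 mm up. The barrel must stay out of the cups.
Not all that is in view belongs to the job. Leave any red or yellow look-alike of the part that bears long_spindle_mid alone.

How it is judged:
By the outcome, as a careful person would: the job done as asked, in the order asked, and still so for the second after the job is handed in, with the robot touching nothing.
It also fails if it takes over 40 s, if anything falls off the work surface, if the arm or the gripper's body presses on something with over 40 N, if the wrist force passes 120 N, or if a joint passes its speed limit or range.

## Working session

There is one attempt and no reset: what is moved stays moved. The work goes in short steps, Python scripts to look and compute and a tool call to move; the robot and the scene stay as the last step left them, time stands still between calls to the robot, and variables do not carry over. Pictures are saved under pics/ and viewed, about 8 in all and at most 12, crops included, and the job is handed in when it is done.

Besides the shell and the picture viewer there is one more tool, called after "Emit:" in YAML: its name, and indented under it one key for each argument. send_rows: Moves the arm, as the interface text tells. Its arguments: {"type":"object","properties":{"series":{"type":"array"},"newtons":{"type":"number"}},"required":["series"]}

```bash
mkdir -p pics; ls; python3 - <<'E'
from workcell import *
import cv2,numpy as np
s=get_state();print(s)
try: print(grip_point_offset)
except Exception as e: print(e)
a=read_camera("top");b=read_camera("scene")
for c in("top","scene","wrist"):print(c,camera_info(c))
cv2.imwrite("pics/top.png",cv2.resize(a,(800,600)));cv2.imwrite("pics/scene.png",cv2.resize(b,(800,600)))
for cam in("top","scene"):
  for l in("long_spindle_mid","short_spindle_mid","holder"):
    for d in silhouettes(cam,l):
      v,u=np.nonzero(d["pixels"]);print(cam,l,round(d["p"],2),d["box"],u.mean().round(1),v.mean().round(1),len(u))
E
```

```text
pics
{'clock': 0.0, 'joint_pos': array([1.19639628e+00, 3.14020141e-01, 4.49430960e-02, 1.30359718e+00,
       1.64894770e-06, 1.43121454e+00]), 'qvel': array([ 5.88006145e-04,  6.52354875e-05,  5.86353559e-04, -5.07397636e-05,
       -1.34914774e-03,  2.01910602e-04]), 'tau': array([ 1.70029307e-03, -4.80622458e+01,  2.98534441e+01,  1.92253356e-02,
       -5.30079080e-05, -7.83654826e-06]), 'tcp_pos': array([0.13357193, 0.55868643, 0.20848301]), 'orientation': array([-2.39451474e-04,  1.17139521e-01,  9.93115024e-01, -9.07903782e-04]), 'wrist_force': array([ 0.28321621, -1.09076149,  0.05296325]), 'ft_torque': array([0.01907539, 0.02293873, 0.06309473]), 'finger_gap': 0.08529545173942477}
0.0187
top {'K': array([[445.65805927,   0.        , 248.82645977],
       [  0.        , 445.65805927, 190.44386941],
       [  0.        ,   0.        ,   1.        ]]), 'xyz': array([ 0.36132613, -0.00602138,  0.92684368]), 'attitude': array([ 0.04801457, -0.70407019,  0.70738417, -0.03984232])}
scene {'K': array([[368.77868097,   0.        , 260.44286015],
       [  0.        , 368.77868097, 1
[... 543 characters left out ...]
4 1247
top long_spindle_mid 0.83 [141.9, 237.2, 24.3, 103.5] 151.7 285.2 1401
top long_spindle_mid 0.61 [287.5, 271.5, 107.3, 23.0] 340.4 281.6 1305
top short_spindle_mid 0.63 [294.0, 182.8, 69.4, 23.2] 329.8 196.0 901
top holder 0.7 [90.2, 109.0, 135.1, 67.6] 156.6 146.0 6023
scene long_spindle_mid 0.93 [174.9, 147.8, 74.3, 21.3] 210.6 156.6 699
scene long_spindle_mid 0.67 [346.9, 154.7, 17.1, 54.6] 356.2 182.1 630
scene long_spindle_mid 0.62 [95.6, 217.3, 83.1, 36.8] 137.8 232.2 1309
scene long_spindle_mid 0.47 [267.6, 212.1, 152.6, 102.3] 346.0 266.1 6665
scene short_spindle_mid 0.72 [162.5, 188.9, 57.0, 17.3] 189.7 196.1 750
scene holder 0.62 [269.7, 207.1, 150.6, 107.5] 346.2 266.0 6677
```

View pics/top.png

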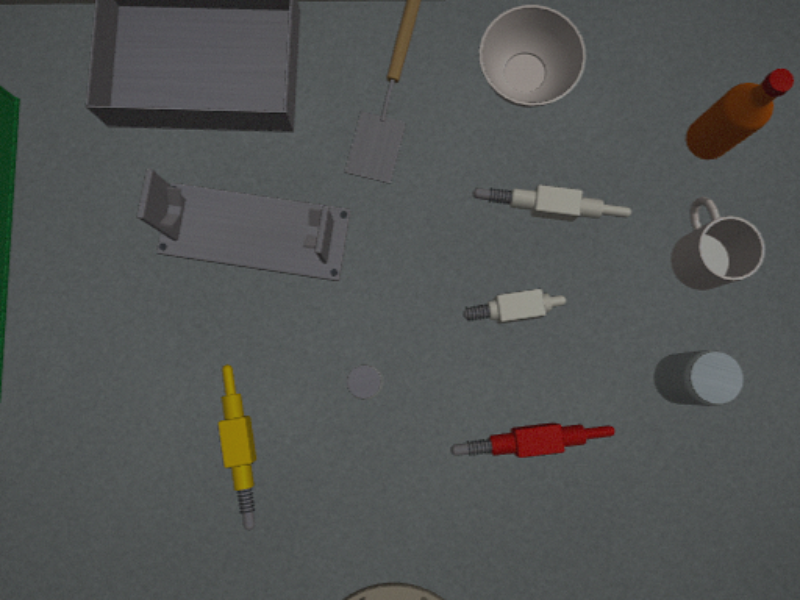

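View pics/scene.png

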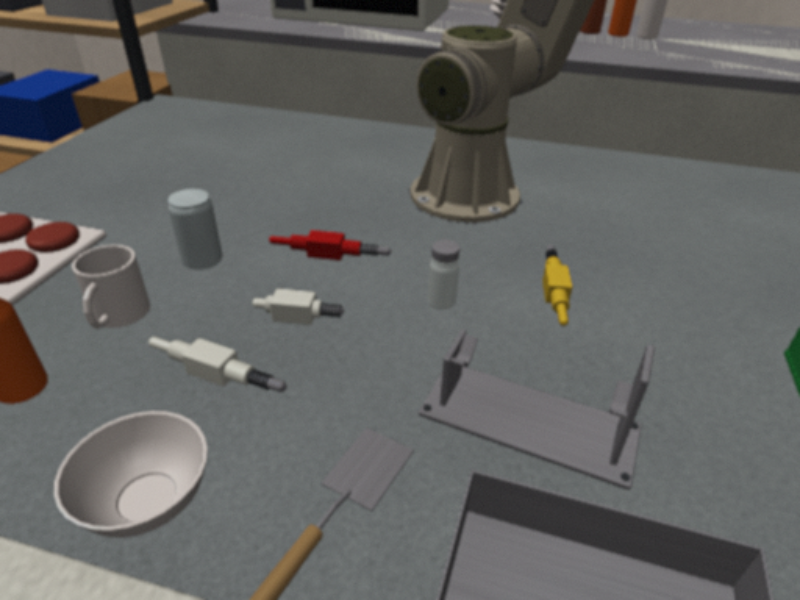

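The top view shows the long white spindle with its block at about (558,201) in the 800x600 picture and its plunger to the left (+y). The short one is at (520,305). The holder's tall plate is on the left at (160,205) and its low plate at (325,233), and the scene view agrees. I'll fit both models to the silhouettes.

```bash
cat > h.py <<'E'
from workcell import *
import cv2,numpy as np
from scipy.optimize import minimize
from scipy.spatial.transform import Rotation as R
def rot(q): return R.from_quat(np.roll(q,-1)).as_matrix()
def proj(ci,P):
    p=(P-ci["xyz"])@rot(ci["attitude"]); p=p@ci["K"].T; return p[:,:2]/p[:,2:]
def unproj(ci,uv,z):
    d=rot(ci["attitude"])@np.linalg.solve(ci["K"],[uv[0],uv[1],1]); return ci["xyz"]+d*(z-ci["xyz"][2])/d[2]
def box(x0,x1,y0,y1,z0,z1): return np.array([[x,y,z] for x in(x0,x1) for y in(y0,y1) for z in(z0,z1)])
def cyl(r,y0,y1,z=.0):
    a=np.linspace(0,2*np.pi,16,endpoint=False);c=np.c_[r*np.cos(a),0*a,r*np.sin(a)+z]
    return np.vstack([c+[0,y0,0],c+[0,y1,0]])
HOLD=[box(-.05,.05,-.125,.125,0,.008),box(-.03,.03,.098,.106,0,.140),box(-.03,.03,-.106,-.098,0,.086),
      box(-.03,.03,.082,.098,.06,.086),box(-.03,.03,-.098,-.082,.06,.086)]
SP=[box(-.018,.018,-.03,.03,-.018,.018),cyl(.013,-.06,.06),cyl(.007,-.098,.110)]
def place(parts,x,y,yaw,z=0,tilt=0):
    M=R.from_euler("zx",[yaw,tilt]).as_matrix(); return [p@M.T+[x,y,z] for p in parts]
def mask(ci,parts,S=4):
    m=np.zeros((384*S,512*S),np.uint8)
    for p in parts:
        cv2.fillConvexPoly(m,cv2.convexHull(np.round((proj(ci,p)+.5)*S-.5).astype(np.int32)),1)
    return cv2.resize(m.astype(np.float32),(512,384),interpolation=cv2.INTER_AREA)
def fit(obs,parts,x0,z):
    # obs: list of (ci, bool mask)
    def cost(v):
        c=0
        for ci,m in obs:
            r=mask(ci,place(parts,*v[:3],z)); c+=1-np.minimum(r,m).sum()/np.maximum(r,m).sum()
        return c/len(obs)
    s=np.array(x0)+np.vstack([np.zeros(3),np.diag([.012,.012,.08])])
    r=minimize(cost,x0,method="Nelder-Mead",options=dict(initial_simplex=s,xatol=1e-4,fatol=1e-5,maxiter=250))
    return r.x,r.fun
def near(cam,label,uv):
    L=[d for d in silhouettes(cam,label) if np.hypot(d["box"][0]+d["box"][2]/2-uv[0],d["box"][1]+d["box"][3]/2-uv[1])<25]
    return L[0]["pixels"].astype(np.float32)
E
python3 - <<'E'
from h import *
T=camera_info("top");S=camera_info("scene")
x=unproj(T,(357,128.6),.018);print(x)
hx=unproj(T,(157,147),.02)
sp=[(T,near("top","long_spindle_mid",(351,131))),(S,near("scene","long_spindle_mid",(137,235)))]
ho=[(T,near("top","holder",(157,143))),(S,near("scene","holder",(345,261)))]
for n,o,p,i,z in(("sp",sp,SP,x,.018),("ho",ho,HOLD,hx,0)):
    for k in([0],[1],[0,1]):
        print(n,k,fit([o[j] for j in k],p,[i[0],i[1],-.1],z))
E
```

```text
[ 0.60368538 -0.22184141  0.018     ]
sp [0] (array([ 0.60120126, -0.21773196, -0.14118205]), np.float64(0.09112787246704102))
sp [1] (array([ 0.59963261, -0.21933638, -0.14134748]), np.float64(0.09639513492584229))
sp [0, 1] (array([ 0.6009674 , -0.21766699, -0.13836657]), np.float64(0.09759864211082458))
ho [0] (array([ 0.56863881,  0.1873344 , -0.16045874]), np.float64(0.03297799825668335))
ho [1] (array([ 0.56738642,  0.18814267, -0.16090187]), np.float64(0.0370713472366333))
ho [0, 1] (array([ 0.56870028,  0.18776193, -0.15543918]), np.float64(0.0390266478061676))
```

```bash
cat >> h.py <<'E'
def go(x,y,z,yaw):
    """tool z down, tool x along world dir yaw+90deg (spindle y), tool y along yaw"""
    s=get_state();M=rot(s["orientation"])
    ty=np.array([np.cos(yaw),np.sin(yaw),0]);tz=np.array([0,0,-1.]);tx=np.cross(ty,tz)
    D=np.c_[tx,ty,tz]
    print("clock",s["clock"],"tcp",s["tcp_pos"].round(4),"gap",round(s["finger_gap"],4),"F",s["wrist_force"].round(1))
    print("shift cm",((np.array([x,y,z])-s["tcp_pos"])@M*100).round(2),"turn deg",np.degrees(R.from_matrix(M.T@D).as_rotvec()).round(2))
E
python3 -c "
from h import *
go(.601,-.218,.16,-.14)"
```

```text
clock 0.6 tcp [0.1338 0.5593 0.2095] gap 0.0852 F [-0.   0.3  0.1]
shift cm [-63.52 -64.72   4.94] turn deg [ 1.000e-02 -1.000e-02  8.457e+01]
```

Emit:
send_rows:
  series: [-63.5, -64.7, 0, 0, 0, 84.6, 1, -63.5, -64.7, 0, 0, 0, 84.6, 1, -63.5, -64.7, 0, 0, 0, 84.6, 1, -63.5, -64.7, 0, 0, 0, 84.6, 1, -63.5, -64.7, 0, 0, 0, 84.6, 1, -63.5, -64.7, 0, 0, 0, 84.6, 1, -63.5, -64.7, 0, 0, 0, 84.6, 1, -63.5, -64.7, 0, 0, 0, 84.6, 1, -63.5, -64.7, 0, 0, 0, 84.6, 1, -63.5, -64.7, 0, 0, 0, 84.6, 1]

```text
clock: 1.43
tcp_pos: [0.3491, 0.2004, 0.2098]
orientation: [0.0, 0.678, 0.735, 0.001]
wrist_force: [1.3, 0.3, -0.0]
finger_gap: 0.0852
```

```bash
python3 -c "
from h import *
go(.601,-.218,.16,-.14)"
```

```text
clock 1.4333 tcp [0.3491 0.2004 0.2098] gap 0.0852 F [ 1.3  0.3 -0. ]
shift cm [-43.72  21.75   4.99] turn deg [ 0.07 -0.03 12.62]
```

Emit:
send_rows:
  series: [-43.7, 21.8, 0, 0, 0, 12.6, 1, -43.7, 21.8, 0, 0, 0, 12.6, 1, -43.7, 21.8, 0, 0, 0, 12.6, 1, -43.7, 21.8, 0, 0, 0, 12.6, 1, -43.7, 21.8, 0, 0, 0, 12.6, 1, -43.7, 21.8, 0, 0, 0, 12.6, 1, -43.7, 21.8, 0, 0, 0, 12.6, 1, -43.7, 21.8, 0, 0, 0, 12.6, 1, -43.7, 21.8, 5, 0, 0, 12.6, 1, -43.7, 21.8, 5, 0, 0, 12.6, 1]

```text
clock: 2.27
tcp_pos: [0.5652, -0.1524, 0.1844]
orientation: [0.001, 0.753, 0.658, 0.001]
wrist_force: [-0.0, 0.9, 0.4]
finger_gap: 0.0857
```

```bash
python3 -c "
from h import *
go(.601,-.218,.16,-.14)"
```

```text
clock 2.2667 tcp [ 0.5652 -0.1524  0.1844] gap 0.0857 F [-0.   0.9  0.4]
shift cm [-6.02  4.42  2.45] turn deg [0.15 0.03 0.31]
```

Emit:
send_rows:
  series: [-6, 4.4, 2.4, 0, 0, 0.3, 1, -6, 4.4, 2.4, 0, 0, 0.3, 1, -6, 4.4, 2.4, 0, 0, 0.3, 1, -6, 4.4, 2.4, 0, 0, 0.3, 1, -6, 4.4, 2.4, 0, 0, 0.3, 1]

```text
clock: 2.68
tcp_pos: [0.5988, -0.2149, 0.1595]
orientation: [-0.001, 0.755, 0.656, -0.0]
wrist_force: [-0.4, 0.3, -0.1]
finger_gap: 0.0853
```

```bash
python3 - <<'E'
from h import *
go(.601,-.218,.002,-.14)
W=camera_info("wrist");a=read_camera("wrist")
cv2.imwrite("pics/w1.png",a)
for d in silhouettes("wrist","long_spindle_mid"):
    m=d["pixels"].astype(np.float32);print(d["p"],d["box"],m.sum(),fit([(W,m)],SP,[.601,-.218,-.14],.018))
E
```

```text
clock 2.6833 tcp [ 0.5988 -0.2149  0.1595] gap 0.0853 F [-0.4  0.3 -0.1]
shift cm [-0.29  0.28 15.75] turn deg [-0.07 -0.05  0.03]
0.77 [236.3, 49.2, 41.6, 216.5] 5301.0 (array([ 0.60017459, -0.21795393, -0.14025094]), np.float64(0.05679124593734741))
0.28 [67.8, 65.8, 75.2, 133.7] 5023.0 (array([ 0.601, -0.218, -0.14 ]), np.float64(1.0))
```

View pics/w1.png

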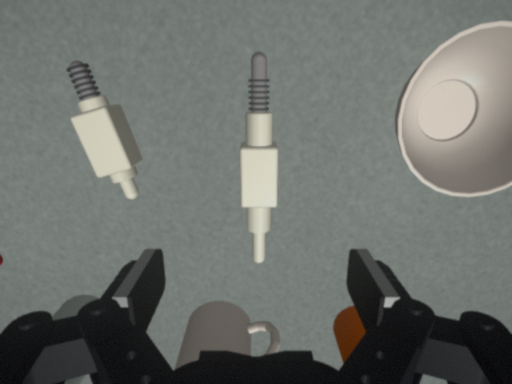

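The wrist view shows the long spindle lined up between the jaws, with its block at about (259,176). The wrist fit agrees with the earlier one to 1 mm, so I'm descending.

Emit:
send_rows:
  series: [-0.3, 0.2, 4, 0, 0, 0, 1, -0.3, 0.2, 8, 0, 0, 0, 1, -0.3, 0.2, 12, 0, 0, 0, 1, -0.3, 0.2, 14, 0, 0, 0, 1, -0.3, 0.2, 15.3, 0, 0, 0, 1, -0.3, 0.2, 15.3, 0, 0, 0, 1, -0.3, 0.2, 15.3, 0, 0, 0, 1, -0.3, 0.2, 15.3, 0, 0, 0, 1]

```text
clock: 3.45
tcp_pos: [0.6021, -0.2183, 0.009]
orientation: [0.001, 0.754, 0.657, 0.001]
wrist_force: [0.1, 0.2, 0.6]
finger_gap: 0.085
```

```bash
python3 -c "
from h import *
go(.600,-.218,.004,-.14)"
```

```text
clock 3.45 tcp [ 0.6021 -0.2183  0.009 ] gap 0.085 F [0.1 0.2 0.6]
shift cm [ 0.   -0.21  0.5 ] turn deg [0.17 0.05 0.11]
```

Emit:
send_rows:
  series: [0, -0.1, 0.4, 0, 0, 0, 1, 0, -0.1, 0.4, 0, 0, 0, 1, 0, -0.1, 0.4, 0, 0, 0, 0, 0, -0.1, 0.4, 0, 0, 0, 0, 0, -0.1, 0.4, 0, 0, 0, 0, 0, -0.1, 0.4, 0, 0, 0, 0, 0, -0.1, 0.4, 0, 0, 0, 0, 0, -0.1, 0.4, 0, 0, 0, 0, 0, -0.1, 0.4, 0, 0, 0, 0, 0, -0.1, 0.4, 0, 0, 0, 0]
  newtons: 60

```text
clock: 4.28
tcp_pos: [0.6004, -0.2187, 0.0034]
orientation: [0.001, 0.755, 0.656, 0.0]
wrist_force: [-0.9, -0.0, 5.0]
finger_gap: 0.0343
```

Emit:
send_rows:
  series: [0, 0, -2, 0, 0, 0, 0, 0, 0, -6, 0, 0, 0, 0, 0, 0, -10, 0, 0, 0, 0, 0, 0, -14, 0, 0, 0, 0, 0, 0, -18, 0, 0, 0, 0, 0, 0, -18, 0, 0, 0, 0]

```text
clock: 4.78
tcp_pos: [0.6031, -0.2199, 0.1912]
orientation: [0.005, 0.755, 0.656, 0.002]
wrist_force: [2.5, -0.1, -1.4]
finger_gap: 0.0343
```

```bash
python3 -c "
from h import *
go(.551,.079,.18,-.157)"
```

```text
clock 4.7833 tcp [ 0.6031 -0.2199  0.1912] gap 0.0343 F [ 2.5 -0.1 -1.4]
shift cm [28.89 -9.31  0.91] turn deg [0.64 0.21 1.03]
```

Emit:
send_rows:
  series: [4, -1.3, 0, 0, 0, 1, 0, 8, -2.6, 0, 0, 0, 1, 0, 12, -3.9, 0, 0, 0, 1, 0, 16, -5.2, 0, 0, 0, 1, 0, 20, -6.5, 0, 0, 0, 1, 0, 24, -7.8, 0, 0, 0, 1, 0, 27, -8.8, 0, 0, 0, 1, 0, 28.9, -9.3, 0, 0, 0, 1, 0, 28.9, -9.3, 0, 0, 0, 1, 0, 28.9, -9.3, 0, 0, 0, 1, 0]

```text
clock: 5.62
tcp_pos: [0.5466, 0.0819, 0.1814]
orientation: [-0.001, 0.759, 0.651, -0.001]
wrist_force: [0.3, -0.0, -4.0]
finger_gap: 0.0338
```

```bash
python3 - <<'E'
from h import *
go(.563,.153,.10,-.157)
W=camera_info("wrist");a=read_camera("wrist")
cv2.imwrite("pics/w2.png",a)
s=get_state();c=s["tcp_pos"];print(s["wrist_force"])
for d in silhouettes("wrist","holder")[:2]:
    m=d["pixels"].astype(np.float32);print(d["p"],d["box"],m.sum(),fit([(W,m)],HOLD,[.5687,.1878,-.157],0))
T=camera_info("top");read_camera("top")
for d in silhouettes("wrist","long_spindle_mid"):
    m=d["pixels"].astype(np.float32);print(d["p"],d["box"],m.sum(),fit([(W,m)],SP,[c[0],c[1],-.157],c[2]+.0146))
for d in silhouettes("top","holder")[:2]:
    m=d["pixels"].astype(np.float32);print(d["p"],d["box"],m.sum())
E
```

```text
clock 5.6167 tcp [0.5466 0.0819 0.1814] gap 0.0338 F [ 0.3 -0.  -4. ]
shift cm [7.28 0.55 8.13] turn deg [-0.14  0.04  0.18]
[ 1.14775664e-01 -1.71698713e-03 -3.84370974e+00]
0.87 [210.5, 0.6, 105.9, 180.2] 10676.0 (array([ 0.57014603,  0.20277039, -0.16422445]), np.float64(0.3998716473579407))
0.88 [214.6, 2.5, 79.7, 353.4] 18034.0 (array([ 0.5458849 ,  0.08143022, -0.15347524]), np.float64(0.10055947303771973))
0.68 [60.7, 315.2, 12.6, 18.6] 175.0 (array([ 0.54709524,  0.08087187, -0.157     ]), np.float64(1.0))
0.63 [3.3, 48.5, 67.0, 58.1] 2098.0 (array([ 0.54709524,  0.08087187, -0.157     ]), np.float64(1.0))
0.62 [210.2, 0.5, 107.4, 181.9] 11028.0 (array([ 0.56173471,  0.08475767, -0.17591107]), np.float64(0.7823214530944824))
0.57 [198.8, 146.4, 27.0, 31.2] 634.0
```

View pics/w2.png

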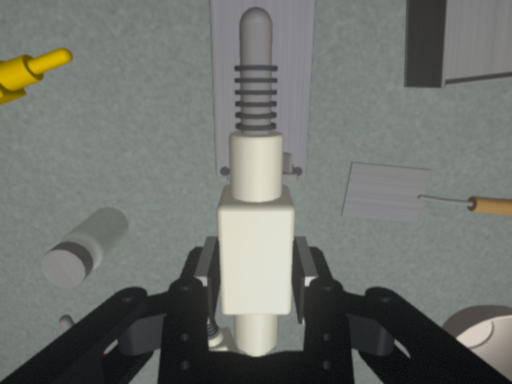

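The spindle is held squarely, running straight up column 256. The holder base lies beyond it, with its near corners at about (219,172) and (308,172) and its edges at columns 210 and 316 on the top row. I'll check the holder's lateral position from those edges.

```bash
python3 - <<'E'
from h import *
W=camera_info("wrist")
for l,r in(((219,172),(308,172)),((210.5,2),(315.5,2))):
    a=unproj(W,l,.008);b=unproj(W,r,.008);m=(a+b)/2
    e=np.array([np.cos(-.157),np.sin(-.157)]);n=np.array([-e[1],e[0]])
    d=m[:2]-[.5687,.1878];print(a.round(4),b.round(4),np.linalg.norm(a-b).round(4),"in holder frame",(d@e).round(4),(d@n).round(4))
g=get_state();print(g["tcp_pos"],((g["tcp_pos"][:2]-[.5687,.1878])@np.c_[e,n]).round(4))
E
```

```text
[0.5057 0.0751 0.008 ] [0.6023 0.0596 0.008 ] 0.0978 in holder frame 0.0043 -0.1213
[0.5297 0.2383 0.008 ] [0.6269 0.2227 0.008 ] 0.0985 in holder frame 0.0028 0.0437
[0.54796544 0.07950406 0.18233967] [-0.0035 -0.1102]
```

Emit:
send_rows:
  series: [3.6, 0.7, 0, 0, 0, 0, 0, 7.2, 0.7, 0, 0, 0, 0, 0, 7.2, 0.7, 3, 0, 0, 0, 0, 7.2, 0.7, 6, 0, 0, 0, 0, 7.2, 0.7, 8, 0, 0, 0, 0, 7.2, 0.7, 8, 0, 0, 0, 0, 7.2, 0.7, 8, 0, 0, 0, 0]

```text
clock: 6.45
tcp_pos: [0.5651, 0.1498, 0.1018]
orientation: [-0.001, 0.761, 0.649, -0.001]
wrist_force: [0.6, 0.3, -2.7]
finger_gap: 0.0342
```

```bash
python3 - <<'E'
from h import *
go(.563,.153,.0954,-.157)
c=get_state()["tcp_pos"]
W=camera_info("wrist");a=read_camera("wrist");b=read_camera("scene");t=read_camera("top")
cv2.imwrite("pics/w3.png",np.hstack([a[:,130:390],cv2.resize(b[150:330,250:450],None,fx=384/180,fy=384/180)]))
S=camera_info("scene");T=camera_info("top")
for n,ci in(("scene",S),("top",T),("wrist",W)):
    for k in np.atleast_1d([0]):
        for d in silhouettes(n,"long_spindle_mid")[:5]:
            if d["p"]<.2: continue
            m=d["pixels"].astype(np.float32);f=fit([(ci,m)],SP,[c[0],c[1],-.157],c[2]+.0146)
            if f[1]<.9: print(n,d["p"],d["box"],f)
e=np.array([np.cos(-.157),np.sin(-.157)]);n=np.array([-e[1],e[0]])
print((c[:2]-[.5687,.1878])@np.c_[e,n])
E
```

```text
clock 6.45 tcp [0.5651 0.1498 0.1018] gap 0.0342 F [ 0.6  0.3 -2.7]
shift cm [ 0.28 -0.25  0.64] turn deg [-0.18  0.05 -0.06]
scene 0.75 [276.2, 202.4, 114.3, 38.5] (array([ 0.56340484,  0.15065976, -0.15761788]), np.float64(0.2187320590019226))
top 0.55 [134.5, 124.6, 84.0, 21.8] (array([ 0.56594218,  0.14681937, -0.13563856]), np.float64(0.5666965842247009))
wrist 0.76 [215.1, 5.4, 79.6, 353.3] (array([ 0.56447327,  0.14907874, -0.15740515]), np.float64(0.09704619646072388))
[ 0.0023722  -0.03808259]
```

View pics/w3.png

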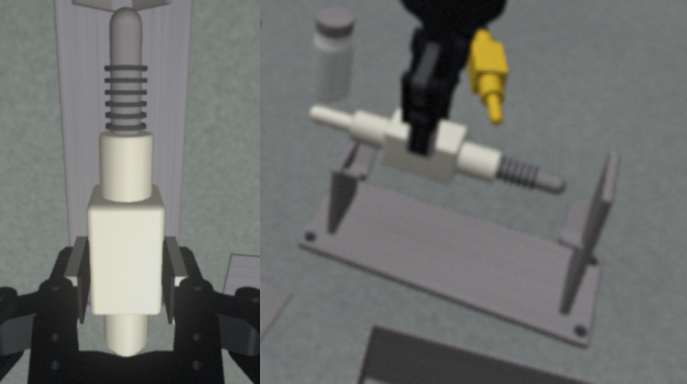

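The wrist crop shows the spindle centred over the base to within about 2 mm. The scene crop shows it level, with the pin over the low plate and the plunger tip short of the tall plate. Next I'll lower it slightly and push the plunger in.

Emit:
send_rows:
  series: [0, -0.1, 0.5, 0, 0, 0, 0, 1, -0.1, 0.6, 0, 0, 0, 0, 2, -0.1, 0.6, 0, 0, 0, 0, 3, -0.1, 0.6, 0, 0, 0, 0, 4, -0.1, 0.6, 0, 0, 0, 0, 4.6, -0.1, 0.6, 0, 0, 0, 0, 5.1, -0.1, 0.6, 0, 0, 0, 0, 5.1, -0.1, 0.6, 0, 0, 0, 0, 5.1, -0.1, 0.6, 0, 0, 0, 0]
  newtons: 60

```text
clock: 7.5
tcp_pos: [0.5727, 0.2011, 0.0966]
orientation: [0.001, 0.76, 0.65, -0.001]
wrist_force: [-1.0, -5.4, -2.2]
finger_gap: 0.0343
```

```bash
python3 - <<'E'
from h import *
e=np.array([np.cos(-.157),np.sin(-.157)]);n=np.array([-e[1],e[0]])
F=[];C=[]
go(.5687+.013*n[0],.1878+.013*n[1],.0604,-.157)
for i in range(4):
    b=read_camera("scene");s=get_state();F.append(s["wrist_force"]);C.append(s["tcp_pos"])
F=np.mean(F,0);c=np.mean(C,0);print("F e,n,z",F[:2]@e,F[:2]@n,F[2],"tcp",c,(c[:2]-[.5687,.1878])@np.c_[e,n])
a=read_camera("wrist")
cv2.imwrite("pics/w4.png",np.hstack([a[:,130:390],cv2.resize(b[150:330,250:450],None,fx=384/180,fy=384/180)]))
W=camera_info("wrist")
for d in silhouettes("wrist","long_spindle_mid")[:2]: print(d["p"],fit([(W,d["pixels"].astype(np.float32))],SP,[c[0],c[1],-.157],c[2]+.0146))
E
```

```text
clock 7.5 tcp [0.5727 0.2011 0.0966] gap 0.0343 F [-1.  -5.4 -2.2]
shift cm [-0.07 -0.19  3.62] turn deg [-0.02  0.11  0.04]
F e,n,z 0.34040310946337493 -6.238217100421924 -2.1746358029350876 tcp [0.57259766 0.20071168 0.09661898] [0.00183091 0.0133623 ]
0.74 (array([ 0.57259766,  0.20071168, -0.157     ]), np.float64(1.0))
0.65 (array([ 0.57162726,  0.19868492, -0.15752807]), np.float64(0.18923944234848022))
```

View pics/w4.png

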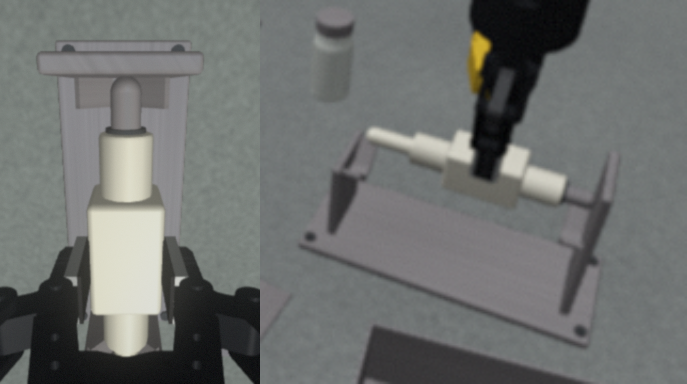

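The spring force of 6.2 N means the plunger is pushed in about 28 mm. In the wrist crop the tall plate and its cup are centred about 4 px left of the spindle, which is 1.9 mm and agrees with the measured TCP. I'll correct by -2 mm and lower.

Emit:
send_rows:
  series: [0, -0.2, 0, 0, 0, 0, 0, 0, -0.2, 0, 0, 0, 0, 0, 0, -0.2, 0.8, 0, 0, 0, 0, 0, -0.2, 1.6, 0, 0, 0, 0, 0, -0.2, 2.4, 0, 0, 0, 0, 0, -0.2, 3.0, 0, 0, 0, 0, 0, -0.2, 3.4, 0, 0, 0, 0, 0, -0.2, 3.4, 0, 0, 0, 0, 0, -0.2, 3.4, 0, 0, 0, 0]

```text
clock: 8.55
tcp_pos: [0.5705, 0.2006, 0.0622]
orientation: [0.0, 0.76, 0.649, -0.001]
wrist_force: [-1.2, -6.4, -4.2]
finger_gap: 0.0342
```

```bash
python3 - <<'E'
from h import *
e=np.array([np.cos(-.157),np.sin(-.157)]);n=np.array([-e[1],e[0]])
F=[];C=[]
for i in range(4):
    b=read_camera("scene");s=get_state();F.append(s["wrist_force"]);C.append(s["tcp_pos"])
F=np.mean(F,0);c=np.mean(C,0);print("F e,n,z",F[:2]@e,F[:2]@n,F[2],"tcp",c,(c[:2]-[.5687,.1878])@np.c_[e,n],s["clock"])
a=read_camera("wrist")
cv2.imwrite("pics/w5.png",np.hstack([a[:,130:390],cv2.resize(b[150:330,250:450],None,fx=384/180,fy=384/180)]))
E
```

```text
F e,n,z 0.5675135438913796 -6.302199091627881 -4.08683926592369 tcp [0.57048817 0.20061808 0.06225165] [-0.00023801  0.01294002] 8.75
```

View pics/w5.png

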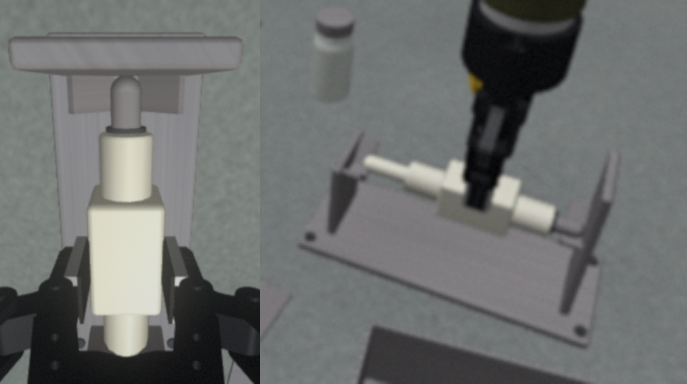

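The pin is inside the low plate and the nose is in the tall plate's cup, centred (cup columns 68–183, nose at 125). I'll lower the last 2 mm and ease the spindle back so the pin goes fully into its cup.

Emit:
send_rows:
  series: [0, 0, 0.1, 0, 0, 0, 0, -0.4, 0, 0.15, 0, 0, 0, 0, -0.8, 0, 0.2, 0, 0, 0, 0, -1.1, 0, 0.2, 0, 0, 0, 0, -1.1, 0, 0.2, 0, 0, 0, 0, -1.1, 0, 0.2, 0, 0, 0, 0]

```text
clock: 9.3
tcp_pos: [0.5691, 0.1904, 0.0608]
orientation: [-0.0, 0.76, 0.649, -0.0]
wrist_force: [-1.2, -3.7, -2.3]
finger_gap: 0.0345
```

```bash
python3 - <<'E'
from h import *
e=np.array([np.cos(-.157),np.sin(-.157)]);n=np.array([-e[1],e[0]])
F=[];C=[]
for i in range(4):
    b=read_camera("scene");s=get_state();F.append(s["wrist_force"]);C.append(s["tcp_pos"])
F=np.mean(F,0);c=np.mean(C,0);print("F e,n,z",F[:2]@e,F[:2]@n,F[2],"tcp",c,(c[:2]-[.5687,.1878])@np.c_[e,n],s["clock"])
E
```

```text
F e,n,z -0.3695501406919556 -4.5044445844030285 -2.3036549159345547 tcp [0.56919329 0.19066838 0.06081584] [3.87377878e-05 2.91023545e-03] 9.5
```

Emit:
send_rows:
  series: [-0.05, 0, 0.1, 0, 0, 0, 0, -0.05, 0, 0.1, 0, 0, 0, 0, -0.05, 0, 0.1, 0, 0, 0, 0.6, -0.05, 0, 0.1, 0, 0, 0, 0.9, -0.05, 0, 0.1, 0, 0, 0, 0.9, -0.05, 0, 0.1, 0, 0, 0, 0.9, -0.05, 0, 0.1, 0, 0, 0, 0.9, -0.05, 0, 0.1, 0, 0, 0, 0.9]
  newtons: 20

```text
clock: 10.17
tcp_pos: [0.5693, 0.1905, 0.0599]
orientation: [-0.0, 0.76, 0.65, 0.0]
wrist_force: [-0.5, -0.3, -0.9]
finger_gap: 0.0769
```

Emit:
send_rows:
  series: [0, 0, -3, 0, 0, 0, 0.9, 0, 0, -6, 0, 0, 0, 0.9, 0, 0, -10, 0, 0, 0, 0.9, 0, 0, -14, 0, 0, 0, 0.9, -4, 0, -16, 0, 0, 0, 0.9, -8, 0, -16, 0, 0, 0, 0.9, -12, 0, -16, 0, 0, 0, 0.9, -12, 0, -16, 0, 0, 0, 0.9]

```text
clock: 10.83
tcp_pos: [0.5501, 0.0661, 0.2209]
orientation: [0.001, 0.762, 0.647, -0.0]
wrist_force: [0.4, 0.7, -0.3]
finger_gap: 0.0771
```

```bash
python3 - <<'E'
from h import *
s=get_state();print(s["clock"],s["tcp_pos"],s["wrist_force"],s["finger_gap"])
b=read_camera("scene");t=read_camera("top");a=read_camera("wrist")
cv2.imwrite("pics/w6.png",np.hstack([cv2.resize(a,(432,384)),cv2.resize(b[170:330,265:425],(360,384))]))
SQ=SP[:2]+[cyl(.007,-.098,.095)]
for cam in("scene","top","wrist"):
  ci=camera_info(cam)
  for d in silhouettes(cam,"long_spindle_mid")[:5]:
    f=fit([(ci,d["pixels"].astype(np.float32))],SQ,[.569,.190,-.157],.075)
    if f[1]<.8: print(cam,d["p"],d["box"],f)
E
```

```text
10.8333 [0.5501286  0.06611683 0.22085916] [ 0.35144065  0.66183905 -0.30945643] 0.07712121319319618
scene 0.78 [295.7, 227.8, 105.8, 35.0] (array([ 0.56796675,  0.19025247, -0.15647939]), np.float64(0.10501867532730103))
wrist 0.68 [230.0, 0.0, 47.0, 151.6] (array([ 0.56772913,  0.19206489, -0.15147481]), np.float64(0.02856224775314331))
```

View pics/w6.png

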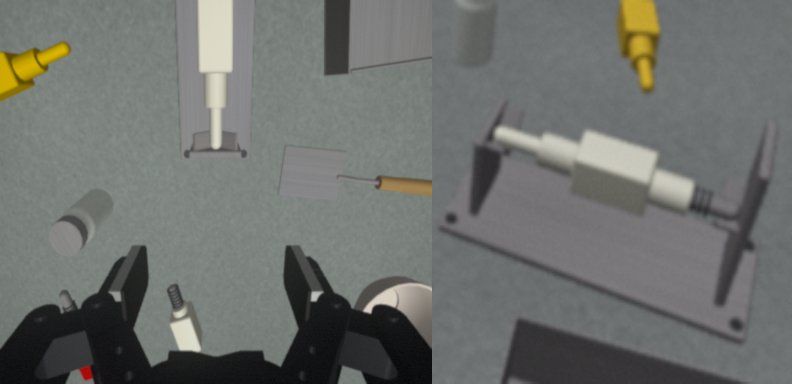

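The pin sits centred in the low cup at about (215,145) in the wrist picture. In the scene crop the plunger is in the tall plate's cup. I'll do one check of height and tilt before handing in.

```bash
python3 - <<'E'
from h import *
SQ=SP[:2]+[cyl(.007,-.098,.095)]
b=read_camera("scene");ci=camera_info("scene");m=near("scene","long_spindle_mid",(348,245))
def c(v):
    r=mask(ci,place(SQ,.568,v[0],-.156,v[1],v[2]));return 1-np.minimum(r,m).sum()/np.maximum(r,m).sum()
r=minimize(c,[.19,.075,0],method="Nelder-Mead",options=dict(initial_simplex=[[.19,.075,0],[.195,.075,0],[.19,.08,0],[.19,.075,.04]]))
print("y,z,tilt",r.x,r.fun)
E
```

```text
y,z,tilt [0.19030901 0.07437427 0.00131905] 0.0972435474395752
```

Level (0.08° tilt), axis 74 mm up. Handing in.

```bash
python3 -c "
from workcell import *
print(hand_in())"
```

```text
the job is handed in; nothing more can be done
None
```

The long white spindle is seated in the holder, held by its spring, and the gripper is clear of it. I handed the job in after about 11 s of robot time.

**What I did:** I gripped the long spindle by its block and carried it in over the low plate. I then pressed its plunger about 28 mm in against the tall plate (6.2 N), lowered it between the cups, eased it back onto the pin and opened the gripper. I did not touch the shorter spindle or the red and yellow look-alikes.

**Last checks:**
- **Height and tilt:** the scene camera fit puts the axis 74 mm up (75 mm expected) with a tilt of about 0.1°.
- **Position:** the scene fit puts the centre about 2.5 mm along the seat line (2 mm expected). The wrist camera put it about 2 mm further along, which is close to the calibration error.
- **Spring:** just before release the spring force was 4.5 N, so the plunger was about 17 mm in (16 mm expected).
- **Pictures:** they show the pin centred in the low cup and the plunger in the tall plate's cup.

**Failed or disagreed:**
- The top camera gave no usable fit of the seated spindle.
- The first wrist fit of the holder was poor because the held spindle hid it.
- The early wrist and top camera estimates of the holder differed by about 3 mm sideways. I settled this from close range before lowering.

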